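# Complete the bottle row on the warming plate and hold its cut-out reset down

## Robot

A 6-joint arm with a two-finger parallel gripper is mounted at the origin on the work surface. World frame = base frame: x ahead of the robot, y to its left, z up, the work surface at z = 0. Lengths are in m, angles in degrees, forces in N, time in s.
With the tool pointing down it reaches from about 0.4 to 0.825 m from the base axis. Payload 7 kg.
Tool frame: the origin (TCP) lies at the very end of the fingers, on their centre line; the grasp point (between the pads) lies 19 mm behind it (r.hold_point_z is the distance from the TCP to the grasp point, in m); z points along the fingers, y is the direction in which the jaws open and shut (so a half turn about z gives the same grasp; the last joint's range is limited). The gripper opens to 88 mm and grips with 3 to 60 N. Pads are 19 mm wide; open, the fingers measure 130 mm over their backs; the gripper's body (78 mm by 193 mm) begins 47 mm behind the grasp point.
Start: joints at [-53.852, 20.546, 0.682, 0, -70.136, -16.507], TCP at [0.227, -0.636, 0.227] pointing down, gripper open.
Joint ranges: [-176.03, 176.03], [-82.01, 121.73], [-58.28, 71.71], [-173.87, 95.51], [-174.79, -0.11], [-173.66, 173.66]. Speed limits (degrees/s): [136.94, 136.94, 172.46, 180, 180, 180].

## Interface

Orientations are given as [roll, pitch, yaw] about the fixed x, y, z axes, in that order (R = Rz(yaw) Ry(pitch) Rx(roll)).
In Python, from plant import r gives the robot as it stands. The module is installed in compiled form; this text tells all that it offers.
- The arm moves only by the shell command python3 -m inch 'ROWS' [FORCE]. ROWS is text: rows parted by semicolons, each of 7 numbers parted by spaces: the shift along the tool's x, y, z in m, then the turn, a rotation vector about the tool's x, y, z in rad, then the opening, from 0 (shut) to 1 (fully open). In form: tx ty tz ax ay az jaw; .... A call has 1 to 20 rows; each row shifts and turns the commanded pose from where the row before left it, along the tool's axes as they then stand; what a row does not reach is not made up. A row lasts 1/12 s, in which the tool goes at most 41.7 mm and 7.16 degrees, less where a joint would pass 70% of its speed; a pose out of reach is approached as far as the arm can. A call with a gripper value outside its range is refused whole. The fingers move at their own pace and stop on an object; FORCE is the grip in N (left out, the last holds). Time passes only in rows, so rows that do not move let the fingers close. It gives the time, the measured TCP pose, the force and the opening at its end, in the units of the state.
- r.get_state(): the state, without advancing time (a new reading comes with each control period).
- r.capture(name): name is "scene" or "side" or "wrist"; returns the picture (420x560x3 uint8, red, green, blue); there is no depth.
- r.camera_params(name): a dict with "vfov" (degrees; the focal length in pixels is half the picture's height over the tangent of half this angle, whatever the lens; pixels are square), "cx", "cy" (the principal point, pixels), "R" (3x3) and "t" (3): a world point X has camera coordinates R X + t. Camera axes: x right, y down, z forward; pixel columns grow to the right and rows downward; lengths in m; the calibration is good to about 2 mm. A picture is of the moment at which its call begins: read the wrist's pose just before it. camera_params takes no time and is no camera call; for the wrist camera it gives the pose at the moment of the call.
- r.close_job(): hands the job in, once; it reports no verdict.
Trained networks look in the newest picture that a camera, given by its name, has taken for a name from the list of things; names that differ only in an ending like _2 or _b are one class to them, and where a whole thing is asked for, a point or a joint stands for the part that bears it (a point fixed in the world has none). Each returns a list of dicts, best first, with "p" (0 to 1); they miss things now and then, are a little off and sometimes report something else, mostly with a low value. They report only what shows in the picture. A call takes as long as a camera call. They do not tell look-alikes from the thing itself.
- r.recognise(target, camera): "xy" ([column, row] in pixels, amid what is visible of it).
The state is a dict: "time_s": time; "joints": joint angles; "qd": joint speeds; "joint_torque": joint torques, N m; "tcp_pos": TCP position; "eef_rot": TCP orientation; "contact_force": force on the tool from outside, world axes, zero at the start; "moment": the same for the moment, N m; "gripper_width": finger opening in m.
Only numpy, scipy, OpenCV 4.12 (cv2) and the standard library are available. Lean on these libraries where they do the work, as an engineer would, in place of code of your own. Each camera call takes 0.05 s, during which the arm holds its last target.

## Task

Stand the two culture bottles that are on the bench upright on the warming plate, one at a time and without dropping them, so that all four bottles make one straight row along the back rail, side by side at about the spacing of the two already there, which stay where they are. Then take the orange stylus from its dock, reach its steel pin through the round hole in the plate's control panel and press the recessed red reset button fully down; finish while still gripping the stylus and holding the button down. Leave the stack of culture dishes alone.

Things in the scene. Friction and masses are not known exactly. Their poses are not given: they have to be found in the camera images.
- warmer: white bench warming plate, 235 mm deep (x), 300 wide (y), fixed. Origin: centre of its footprint; +x to its back, z up. Level aluminium deck 85 mm up, x = -12 to 117 mm. Steel rail 6 mm thick, centre 22 mm above the deck, along the back at x = 108 and both sides at y = +-142 mm. Grey control panel, x = -117 to -12 mm, sloping down towards -x at 15 degrees to the level
- deck_row (a point): middle of the line of the bottle row, on the deck surface: x = 80, y = 0, z = 85 mm in the warmer's frame; axes as the warmer's. The row runs along its y. Bottles on this line clear the back rail by 6 mm and fit from y = -120 to 120 mm
- aperture (a point): centre of the mouth of the round 14 mm hole in the yellow square of the control panel, on the panel surface (x = -65, y = -85, z = 71 mm in the warmer's frame); axes as the warmer's, not tilted. The hole goes in square to the panel: its inward direction is (0.259, 0, -0.966) in the warmer's frame
- reset_face (a point): centre of the face of the red reset button (11.6 mm in diameter) down inside the hole, 8 mm below the panel surface when not pressed. Its z axis points out of the hole along the hole's axis, its y axis is the warmer's y
- reset (a joint): travel of the reset button into the panel in m: 0 not pressed, 0.004 fully down. A spring pushes back with 2 N at the start and 5 N when fully down; the button comes back up when let go
- bottle_a: amber culture bottle, white label, blue cap, 130 mm tall, about 130 g: body 38 mm in diameter up to 68 mm, shoulder to 88 mm, neck 20 mm, cap 24 mm in diameter from 104 to 130 mm up (grip it there). Origin: centre of its underside, z up; yaw is free. Already on the deck, in the row; 52 mm from bottle_b on the warmer's -y side of it
- bottle_b: amber culture bottle, white label, blue cap, 130 mm tall, about 130 g: body 38 mm in diameter up to 68 mm, shoulder to 88 mm, neck 20 mm, cap 24 mm in diameter from 104 to 130 mm up (grip it there). Origin: centre of its underside, z up; yaw is free. Already on the deck, in the row, next to bottle_a
- bottle_c: amber culture bottle, white label, blue cap, 130 mm tall, about 130 g: body 38 mm in diameter up to 68 mm, shoulder to 88 mm, neck 20 mm, cap 24 mm in diameter from 104 to 130 mm up (grip it there). Origin: centre of its underside, z up; yaw is free. Stands on the bench at the start, to be moved
- bottle_d: amber culture bottle, white label, blue cap, 130 mm tall, about 130 g: body 38 mm in diameter up to 68 mm, shoulder to 88 mm, neck 20 mm, cap 24 mm in diameter from 104 to 130 mm up (grip it there). Origin: centre of its underside, z up; yaw is free. Stands on the bench at the start, to be moved
- dock: black weighted stylus dock, fixed to the bench, 70 x 60 mm (x, y), 45 mm high, with three 9 mm holes; the stylus stands in the middle one. Origin: centre of its underside
- stylus: orange stylus, 126 mm long, 35 g: barrel 13 mm square from z = 36 to 126 mm, below it a steel pin 6 mm in diameter, 36 mm long. Origin: the pin's end; z up along the barrel, x and y square to its flat sides. It stands in the dock, barrel resting on the dock's top, pin end 9 mm above the bench; pull it straight up more than 36 mm to free it
- stylus_tip (a point): the end of the stylus's steel pin (the same point and axes as the stylus's origin)
- dishes: stack of three culture dishes with red lids, 90 mm in diameter, 45 mm high, on the bench; to be left alone. Origin: centre of its underside
Things that resemble listed ones, but are neither listed nor needed, are in the scene too. Leave any yellow look-alike of the bottle_d alone. Leave any yellow look-alike of the bottle_b alone.

How it is judged (in metres and radians):
On the way, in this order (a step that is already met when the one before it is completed fails the run):
1. all four bottles stand released and upright in one row along the back rail (x of bottle_a in the frame of warmer between 0.068 and 0.092 m and z of bottle_a in the frame of warmer between 0.081 and 0.089 m and angle between each of bottle_a, bottle_b, bottle_c, bottle_d's own z axis and vertical below 0.08 rad and linear speed of each of bottle_a, bottle_b, bottle_c, bottle_d below 0.03 m/s and contact force between the fingers and bottle_a below 0.1 N and x of bottle_b in the frame of warmer between 0.068 and 0.092 m and z of bottle_b in the frame of warmer between 0.081 and 0.089 m and contact force between the fingers and bottle_b below 0.1 N and x of bottle_c in the frame of warmer between 0.068 and 0.092 m and z of bottle_c in the frame of warmer between 0.081 and 0.089 m and contact force between the fingers and bottle_c below 0.1 N and x of bottle_d in the frame of warmer between 0.068 and 0.092 m and z of bottle_d in the frame of warmer between 0.081 and 0.089 m and contact force between the fingers and bottle_d below 0.1 N and ((horizontal distance between bottle_b and bottle_c below 0.066 m and horizontal distance between bottle_c and bottle_d below 0.066 m) or (horizontal distance between bottle_b and bottle_d below 0.066 m and horizontal distance between bottle_d and bottle_c below 0.066 m) or (horizontal distance between bottle_a and bottle_c below 0.066 m and horizontal distance between bottle_c and bottle_d below 0.066 m) or (horizontal distance between bottle_a and bottle_d below 0.066 m and horizontal distance between bottle_d and bottle_c below 0.066 m) or (horizontal distance between bottle_a and bottle_c below 0.066 m and horizontal distance between bottle_b and bottle_d below 0.066 m) or (horizontal distance between bottle_a and bottle_d below 0.066 m and horizontal distance between bottle_b and bottle_c below 0.066 m))), for 0.2 s.
2. the stylus is out of its dock, in the gripper (height (world z) of stylus_tip above 0.05 m and contact force between the fingers and stylus above 1 N), for 0.2 s.
At the end, for the whole second after the job is handed in: Stylus gripped, its pin holding the reset button at least 3 of 4 mm down (push over 1.5 N); all four bottles released, still and upright (4.5 degrees) on the deck, each within 12 mm of the row line, neighbours' axes at most 66 mm apart; all kept through the last second (all of step 1 and value of joint reset above 0.003 m and distance between stylus_tip and reset_face below 0.007 m and contact force between stylus and warmer above 1.5 N and contact force between the fingers and stylus above 2 N); the arm keeps its last pose, push and grip.
It fails at once if a culture bottle tips over (leans more than 30 degrees) (angle between any of bottle_a, bottle_b, bottle_c, bottle_d's own z axis and vertical above 0.52 rad).
It fails at once if a bottle already on the plate is shifted by more than 12 mm (distance of any of bottle_a, bottle_b from where it was at the start of the episode above 0.012 m).
It fails at once if a bottle is let go more than 15 mm above the plate ((height (world z) of bottle_c above 0.1 m and contact force between the fingers and bottle_c below 0.02 N) or (height (world z) of bottle_d above 0.1 m and contact force between the fingers and bottle_d below 0.02 N)).
It fails at once if the stack of culture dishes is shifted by more than 20 mm (distance of dishes from where it was at the start of the episode above 0.02 m).
It also fails if it takes over 69 s, if anything falls off the work surface, if the arm or the gripper's body presses on something with over 40 N, if the wrist force passes 120 N, or if a joint passes its speed limit or range.

## Working session

There is one attempt and no reset: what is moved stays moved. The work goes in short steps, Python scripts to look and compute and a shell command to move; the robot and the scene stay as the last step left them, time stands still between calls to the robot, and variables do not carry over. Pictures are saved under pics/ and viewed, and the job is handed in when it is done.

```bash
mkdir -p pics; python3 - <<'E'
from plant import r
import cv2
s=r.get_state();print({k:s[k] for k in('time_s','tcp_pos','eef_rot','gripper_width')},r.hold_point_z)
for n in('scene','side','wrist'):
    im=r.capture(n);cv2.imwrite(f'pics/{n}0.png',im[:,:,::-1]);p=r.camera_params(n);print(n,p)
    for t in('bottle_a','dock','stylus','dishes','warmer','aperture'):
        print(t,[(d['xy'],round(d['p'],2)) for d in r.recognise(t,n)])
E
```

```text
{'time_s': 0.0, 'tcp_pos': array([ 0.22671163, -0.63529425,  0.22563926]), 'eef_rot': array([ 1.79908427e+02, -7.73505352e-03, -1.60367359e+02]), 'gripper_width': 0.08766349112252333} 0.0188
scene {'vfov': 57.042846132761746, 'cx': 273.559915294662, 'cy': 211.84379069889127, 'R': array([[-0.12227944,  0.99245373,  0.00912849],
       [ 0.791277  ,  0.10303632, -0.60271404],
       [-0.59910637, -0.06647637, -0.79790504]]), 't': array([ 0.08471357, -0.44524696,  1.24617598])}
bottle_a [([268.5, 274.8], 0.91), ([133.8, 198.0], 0.84), ([256.6, 207.0], 0.82), ([285.0, 209.6], 0.75), ([95.7, 221.3], 0.67), ([141.9, 157.4], 0.64)]
dock [([411.8, 236.7], 0.62), ([424.5, 211.8], 0.61)]
stylus [([425.4, 212.3], 0.84)]
dishes [([411.9, 186.3], 0.9)]
warmer [([291.2, 225.0], 0.58)]
aperture [([295.9, 223.3], 0.63)]
side {'vfov': 54.36208761044499, 'cx': 276.5700888479874, 'cy': 208.50369221076457, 'R': array([[-0.99796108, -0.06304139, -0.00997297],
       [-0.03423074,  0.66053192, -0.75001722],
       [ 0.05386959, -0.74814662, -0.66134311]]), 't': array([0.5905444 , 0.10110382, 0.97322606])}
bottle_a [([242.7, 202.5], 0.88), ([321.5, 148.5], 0.86), ([209.7, 222.2], 0.75), ([247.1, 173.9], 0.74), ([279.9, 151.5], 0.67), ([257.0, 139.2], 0.6), ([260.6, 325.8], 0.34)]
dock [([262.7, 353.5], 0.63)]
stylus [([263.0, 327.6], 0.63)]
dishes [([336.9, 353.1], 0.89), ([262.0, 352.0], 0.71), ([279.5, 149.4], 0.46), ([276.6, 241.8], 0.42)]
warmer [([281.5, 240.9], 0.97)]
aperture [([280.1, 243.9], 0.64)]
wrist {'vfov': 69.93784246139936, 'cx': 280.64715470469645, 'cy': 212.94284901584456, 'R': array([[-3.35645462e-01,  9.41988381e-01, -1.16935538e-04],
       [ 8.95402772e-01,  3.19084817e-01,  3.10545899e-01],
       [ 2.92567941e-01,  1.04128617e-01, -9.50558379e-01]]), 't': array([ 0.67497326, -0.03788571,  0.39119316])}
bottle_a []
dock []
stylus []
dishes []
warmer []
aperture []
```

```bash
python3 - <<'E'
import cv2
for n in('scene','side'):
    a=cv2.imread(f'pics/{n}0.png')
    cv2.imwrite(f'pics/{n}0b.png',cv2.resize(a[100:400,60:460],(800,600),interpolation=cv2.INTER_CUBIC))
E
```

```text
(no output)
```

View pics/scene0b.png

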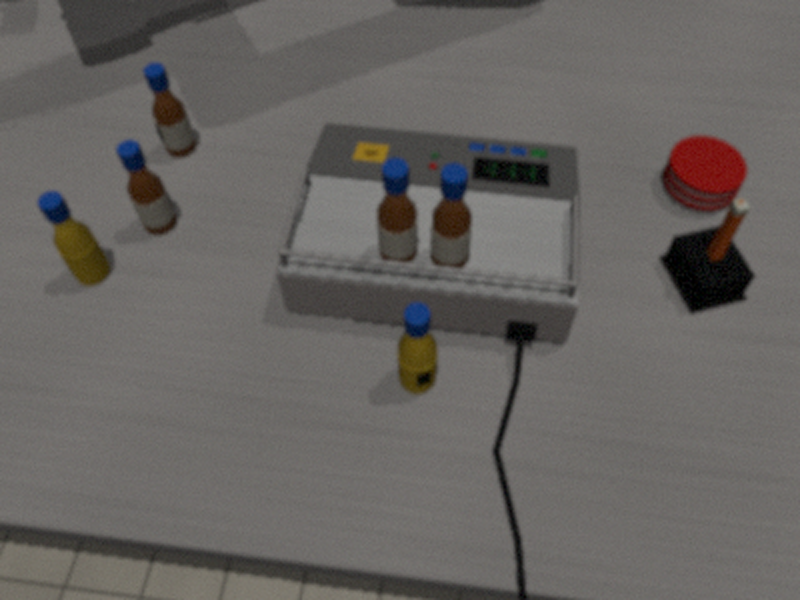

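View pics/side0b.png

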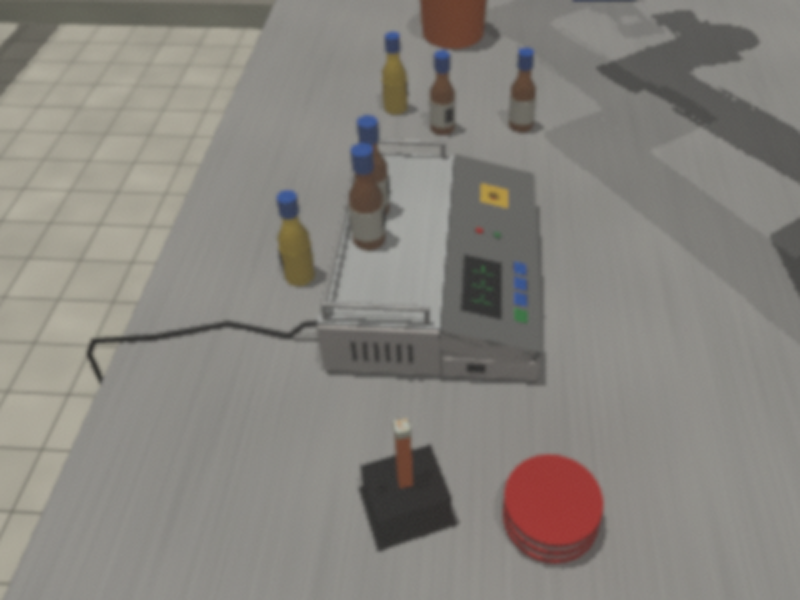

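Scene view (2x crop): brown bottles on the bench have caps at (155,72) and (130,148). The row caps are at (397,168) and (454,174), the yellow panel square is at (371,153), and the stylus top is at (740,207). The two yellow look-alikes can be told apart. The side view agrees.

```bash
cat > h.py <<'E'
import numpy as np,cv2
from plant import r
def ray(P,uv):
    f=210/np.tan(np.radians(P['vfov']/2)); R=np.array(P['R']);t=np.array(P['t'])
    d=R.T@np.array([(uv[0]-P['cx'])/f,(uv[1]-P['cy'])/f,1.]); return -R.T@t,d/np.linalg.norm(d)
def proj(P,X):
    f=210/np.tan(np.radians(P['vfov']/2)); c=np.array(P['R'])@np.array(X)+np.array(P['t'])
    return np.array([P['cx']+f*c[0]/c[2],P['cy']+f*c[1]/c[2]])
def tri(rays):
    A=np.zeros((3,3));b=np.zeros(3)
    for c,d in rays:
        M=np.eye(3)-np.outer(d,d);A+=M;b+=M@c
    X=np.linalg.solve(A,b);return X,[round(1e3*np.linalg.norm((np.eye(3)-np.outer(d,d))@(X-c)),1) for c,d in rays]
def onz(ry,z):
    c,d=ry;return c+d*(z-c[2])/d[2]
def blobs(im,kind,amin=15):
    h=cv2.cvtColor(im,cv2.COLOR_RGB2HSV);H,S,V=[h[:,:,i].astype(int) for i in range(3)]
    m={'blue':(H>100)&(H<130)&(S>120)&(V>50),'yellow':(H>15)&(H<32)&(S>140)&(V>90),'red':((H<5)|(H>174))&(S>150),'orange':(H>=4)&(H<14)&(S>120)}[kind]
    n,l,s,c=cv2.connectedComponentsWithStats(m.astype(np.uint8))
    return [(c[i].round(1).tolist(),s[i].tolist()) for i in range(1,n) if s[i][4]>=amin]
E
python3 - <<'E'
from h import *
for n in('scene','side'):
    im=cv2.imread(f'pics/{n}0.png')[:,:,::-1].copy()
    for k in('blue','yellow','red','orange'):
        for b in blobs(im,k):print(n,k,b)
E
```

```text
scene blue ([5.9, 101.6], [0, 80, 20, 50, 497])
scene blue ([137.5, 137.5], [132, 132, 12, 13, 102])
scene blue ([124.4, 176.8], [119, 170, 13, 15, 119])
scene blue ([298.0, 173.0], [295, 172, 7, 3, 21])
scene blue ([308.4, 174.1], [305, 173, 8, 4, 24])
scene blue ([318.8, 175.1], [315, 174, 8, 4, 22])
scene blue ([257.4, 187.2], [251, 179, 13, 18, 188])
scene blue ([286.5, 189.6], [281, 181, 13, 19, 180])
scene blue ([85.8, 202.5], [80, 196, 13, 15, 128])
scene blue ([268.1, 258.8], [262, 251, 13, 17, 172])
scene yellow ([245.2, 175.8], [237, 172, 17, 9, 129])
scene yellow ([92.2, 217.3], [88, 213, 10, 10, 72])
scene yellow ([268.8, 273.9], [264, 270, 10, 10, 65])
scene red ([4.2, 148.1], [0, 134, 12, 30, 239])
scene red ([413.0, 183.6], [392, 169, 41, 34, 926])
scene red ([402.1, 200.5], [395, 196, 15, 8, 19])
scene orange ([18.5, 184.1], [0, 142, 45, 73, 2205])
scene orange ([143.5, 153.9], [137, 146, 15, 17, 104])
scene orange ([131.9, 193.0], [125, 185, 16, 17, 124])
scene orange ([257.9, 206.6], [250, 198, 17, 18, 147])
scene orange ([285.3, 210.0], [278, 201, 17, 18, 141])
sce
[... 200 characters left out ...]
de blue ([322.6, 126.2], [320, 125, 6, 4, 19])
side blue ([280.6, 127.4], [278, 126, 6, 4, 19])
side blue ([243.4, 160.9], [240, 159, 8, 5, 35])
side blue ([240.7, 174.5], [236, 171, 10, 8, 49])
side blue ([202.9, 198.5], [199, 196, 8, 6, 37])
side blue ([319.7, 233.9], [318, 232, 5, 5, 18])
side blue ([319.8, 241.3], [318, 239, 5, 5, 21])
side blue ([319.9, 249.2], [318, 247, 5, 5, 23])
side yellow ([306.5, 197.3], [301, 193, 12, 10, 82])
side red ([285.9, 74.8], [272, 68, 29, 13, 183])
side red ([336.4, 350.0], [313, 328, 48, 44, 1636])
side orange ([269.1, 71.3], [266, 68, 8, 7, 31])
side orange ([286.1, 100.5], [269, 79, 35, 44, 1182])
side orange ([261.8, 331.5], [259, 320, 7, 23, 138])
```

```bash
python3 - <<'E'
from h import *
from scipy.optimize import least_squares
Ps=r.camera_params('scene');Pd=r.camera_params('side')
def T(n,a,b):
    X,e=tri([ray(Ps,a),ray(Pd,b)]);print(n,X.round(4),e)
T('C cap',(137.5,137.5),(322.8,130.5));T('D cap',(124.4,176.8),(280.8,131.5))
T('row1 cap',(257.4,187.2),(243.5,166));T('row2 cap',(286.5,189.6),(240.8,179.5))
T('yellow',(245.2,175.8),(306.5,197.3));T('stylustop',(430,203),(261,311))
T('lookalike far',(85.8,202.5),(256,122))
T('dish',(413,182),(336.5,348))
for n,uv in (('C',(137.5,137.5)),('D',(124.4,176.8))):print(n,onz(ray(Ps,uv),.117))
for n,uv in (('1',(257.4,187.2)),('2',(286.5,189.6))):print(n,onz(ray(Ps,uv),.202))
obs=[((-.065,-.085,.071),(245.2,175.8),(306.5,197.3)),
((-.117,-.15,.057),(222.5,163.5),(327,187.5)),((-.117,.15,.057),(349,174),(330.5,276)),
((-.012,-.15,.085),(215.5,189),(288,178.5)),((-.012,.15,.085),(349,198),(280.5,266))]
def W(p,q):
    c,s=np.cos(p[2]),np.sin(p[2]);return np.array([p[0]+c*q[0]-s*q[1],p[1]+s*q[0]+c*q[1],q[2]])
def res(p):
    o=[]
    for q,a,b in obs:o+=[*(proj(Ps,W(p,q))-a),*(proj(Pd,W(p,q))-b)]
    return np.array(o)
s=least_squares(res,[.6,0,0],loss='soft_l1');print(s.x,np.degrees(s.x[2]),res(s.x).reshape(-1,4).round(1))
p=s.x
print('row',W(p,(.08,0,.085)),'ap',W(p,(-.065,-.085,.071)))
c,sn=np.cos(p[2]),np.sin(p[2])
for n,uv in (('1',(257.4,187.2)),('2',(286.5,189.6))):
    X=onz(ray(Ps,uv),.202);d=X[:2]-p[:2];print(n,c*d[0]+sn*d[1],-sn*d[0]+c*d[1])
E
```

```text
C cap [ 0.4777 -0.3437  0.1125] [np.float64(1.4), np.float64(1.4)]
D cap [ 0.5988 -0.3309  0.1129] [np.float64(0.9), np.float64(0.9)]
row1 cap [ 0.6646 -0.0341  0.2001] [np.float64(0.6), np.float64(0.6)]
row2 cap [0.6642 0.0178 0.2017] [np.float64(0.0), np.float64(0.0)]
yellow [ 0.5224 -0.0874  0.0702] [np.float64(1.0), np.float64(1.0)]
stylustop [0.6004 0.296  0.1329] [np.float64(2.8), np.float64(2.8)]
lookalike far [ 0.6758 -0.383   0.1125] [np.float64(1.1), np.float64(1.1)]
dish [0.4639 0.3034 0.0413] [np.float64(1.3), np.float64(1.3)]
C [ 0.48054169 -0.34214934  0.117     ]
D [ 0.60132623 -0.32910725  0.117     ]
1 [ 0.66551986 -0.03423108  0.202     ]
2 [0.66435259 0.0177783  0.202     ]
[5.86888910e-01 3.39104015e-04 6.70536421e-03] 0.38418906955636384 [[ 0.8 -0.5 -0.3  0.7]
 [ 0.4 -2.6 -1.1 -0.8]
 [-0.6 -1.7  0.3  0.5]
 [-3.1 -2.9 -2.  -1.3]
 [ 1.6  1.2 -0.3 -0.3]]
row [0.66688711 0.00087553 0.085     ] ap [ 0.52246032 -0.08509483  0.071     ]
1 0.07839738272525268 -0.035096655985508894
2 0.07757887083007502 0.01691938155570757
```

```bash
python3 -m inch '0 0 0 0 0 -0.1228 1;0 0 0 0 0 -0.1228 1;0 0 0 0 0 -0.1228 1;0 0 0 0 0 -0.1228 1;0 0 0 0 0 -0.1228 1;0 0 0 0 0 -0.1228 1;0 0 0 0 0 -0.1228 1;0 0 0 0 0 -0.1228 1;0 0 0 0 0 -0.1228 1;0 0 0 0 0 -0.1228 1;0 0 0 0 0 0 1' 25
python3 -m inch '-0.025 -0.02 0 0 0 0 1;-0.025 -0.02 0 0 0 0 1;-0.025 -0.02 0 0 0 0 1;-0.025 -0.02 0 0 0 0 1;-0.025 -0.02 0 0 0 0 1;-0.025 -0.02 0 0 0 0 1;-0.025 -0.02 0 0 0 0 1;-0.025 -0.02 0 0 0 0 1;-0.025 -0.02 0 0 0 0 1;-0.025 -0.02 0 0 0 0 1;-0.025 -0.02 0 0 0 0 1;-0.015 -0.02 0 0 0 0 1;0 0 0 0 0 0 1;0 0 0 0 0 0 1'
python3 - <<'E'
from h import *
P=r.camera_params('wrist');im=r.capture('wrist');cv2.imwrite('pics/w1.png',im[:,:,::-1])
print('cam',-np.array(P['R']).T@P['t'],r.get_state()['joints'])
for b in blobs(im,'blue',100):print(b,onz(ray(P,b[0]),.117),onz(ray(P,b[0]),.13))
E
```

```text
time_s: 1.97
tcp_pos: [0.2269, -0.6357, 0.2266]
eef_rot: [180.0, 0.0, -89.7]
contact_force: [0.2, -0.3, 0.6]
gripper_width: 0.0875
time_s: 3.13
tcp_pos: [0.4678, -0.3447, 0.2266]
eef_rot: [-180.0, -0.0, -90.1]
contact_force: [0.2, 0.1, 0.4]
gripper_width: 0.0878
cam [ 0.46658919 -0.42963909  0.38367909] [-1.71914928e+01  1.17501859e+01 -1.15311049e+01  1.75754737e-03
 -6.67300464e+01  1.70901121e+01]
([44.8, 176.3], [23, 163, 45, 29, 964]) [ 0.67876202 -0.37763679  0.117     ] [ 0.66841908 -0.38017179  0.13      ]
([265.0, 216.3], [253, 202, 24, 29, 578]) [ 0.48153856 -0.33932778  0.117     ] [ 0.48080981 -0.34373025  0.13      ]
([139.2, 229.7], [123, 215, 34, 30, 714]) [ 0.60151852 -0.32607841  0.117     ] [ 0.59494102 -0.33112675  0.13      ]
```

View pics/w1.png

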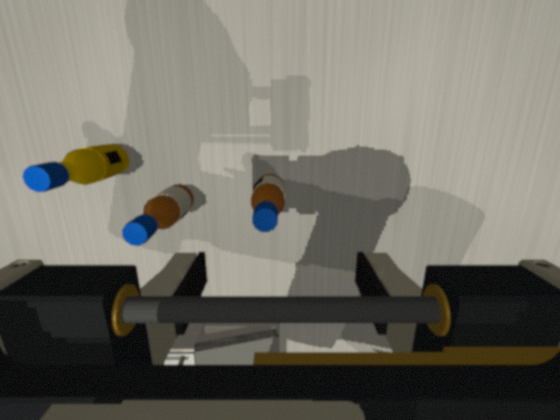

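The wrist view shows C's cap at (265,216) and D's at (139,230), with the look-alike at (45,176). C comes out at (0.480,-0.342), matching the stereo fix.

```bash
python3 -m inch '-0.003 -0.0127 0.0255 0 0 0 1;0 0 0.0255 0 0 0 1;0 0 0.0255 0 0 0 1;0 0 0.0255 0 0 0 1;0 0 0.0255 0 0 0 1;0 0 0 0 0 0 1;0 0 0 0 0 0 0;0 0 0 0 0 0 0;0 0 0 0 0 0 0;0 0 0 0 0 0 0;0 0 0 0 0 0 0;0 0 0 0 0 0 0;0 0 0 0 0 0 0;0 0 0 0 0 0 0' 25
```

```text
time_s: 4.35
tcp_pos: [0.4797, -0.3427, 0.0993]
eef_rot: [-180.0, -0.0, -90.0]
contact_force: [0.2, 0.9, -0.9]
gripper_width: 0.0399
```

```bash
python3 -m inch '0 0 0 0 0 0 0;0 0 0 0 0 0 0;0 0 0 0 0 0 0;0 0 0 0 0 0 0;0 0 0 0 0 0 0;0 0 0 0 0 0 0'
```

```text
time_s: 4.85
tcp_pos: [0.4796, -0.3427, 0.099]
eef_rot: [180.0, 0.0, -90.0]
contact_force: [-0.2, 0.5, -0.3]
gripper_width: 0.0235
```

```bash
python3 -m inch '0 0 -0.01 0 0 0 0;0 0 -0.02 0 0 0 0;0 0 -0.03 0 0 0 0;0 0 -0.03 0 0 0 0;0 0 -0.03 0 0 0 0;0 0 -0.02 0 0 0 0;0 0 -0.01 0 0 0 0;0 0 0 0 0 0 0' && python3 -m inch '-0.012 0 0 0 0 0 0;-0.022 0 0 0 0 0 0;-0.031 0 0 0 0 0 0;-0.031 0 0 0 0 0 0;-0.031 0 0 0 0 0 0;-0.031 0 0 0 0 0 0;-0.031 0 0 0 0 0 0;-0.031 0 0 0 0 0 0;-0.031 0 0 0 0 0 0;-0.031 0 0 0 0 0 0;-0.031 0 0 0 0 0 0;-0.031 0 0 0 0 0 0;-0.031 0 0 0 0 0 0;-0.022 0 0 0 0 0 0;-0.016 0 0 0 0 0 0;0 0 0 0 0 0 0;0 0 0 0 0 0 0'
python3 - <<'E'
from h import *
P=r.camera_params('wrist');im=r.capture('wrist');cv2.imwrite('pics/w2.png',im[:,:,::-1])
cv2.imwrite('pics/s2.png',cv2.resize(r.capture('scene')[100:400,60:460,::-1],(800,600)))
for b in blobs(im,'blue',60):print(b,onz(ray(P,b[0]),.207),onz(ray(P,b[0]),.215))
for b in blobs(im,'yellow',60):print('y',b,onz(ray(P,b[0]),.071))
E
```

```text
time_s: 5.52
tcp_pos: [0.4804, -0.3431, 0.252]
eef_rot: [-179.8, -0.1, -90.0]
contact_force: [0.3, -0.1, -1.6]
gripper_width: 0.0237
time_s: 6.93
tcp_pos: [0.4783, 0.0709, 0.2473]
eef_rot: [179.8, -0.1, -89.9]
contact_force: [0.0, -0.2, -2.4]
gripper_width: 0.0237
([5.1, 85.7], [0, 69, 14, 32, 326]) [ 0.64439674 -0.03068986  0.207     ] [ 0.63764837 -0.03000623  0.215     ]
([14.4, 164.0], [0, 147, 34, 36, 955]) [0.65167019 0.01673098 0.207     ] [0.64462715 0.01549346 0.215     ]
([268.0, 158.5], [262, 151, 13, 16, 203]) [0.48550312 0.01298795 0.207     ] [0.485192   0.01190207 0.215     ]
([267.9, 179.3], [262, 172, 13, 16, 194]) [0.48573038 0.0267674  0.207     ] [0.48541006 0.02512327 0.215     ]
([267.4, 196.6], [262, 192, 13, 12, 108]) [0.48621023 0.03869274 0.207     ] [0.48587047 0.03656548 0.215     ]
([280.8, 280.2], [258, 260, 47, 37, 1411]) [0.4770078  0.10310887 0.207     ] [0.47704086 0.09837192 0.215     ]
y ([234.4, 37.2], [215, 16, 39, 44, 1447]) [ 0.52236621 -0.08665372  0.071     ]
y ([24.5, 123.6], [0, 78, 51, 72, 1609]) [ 0.74903648 -0.00511386  0.071     ]
y ([272.6, 241.6], [255, 220, 42, 43, 539]) [0.486408   0.13088258 0.071     ]
y ([227.9, 314.0], [226, 293, 5, 41, 104]) [0.54569447 0.23385121 0.071     ]
y ([333.4, 314.0], [332, 293, 4, 41, 104]) [0.40735875 0.2339444  0.071     ]
```

View pics/w2.png

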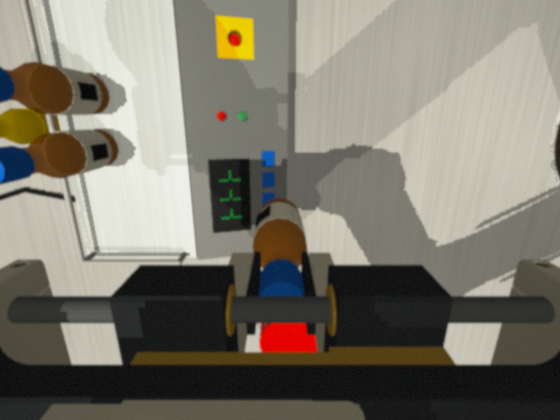

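View pics/s2.png

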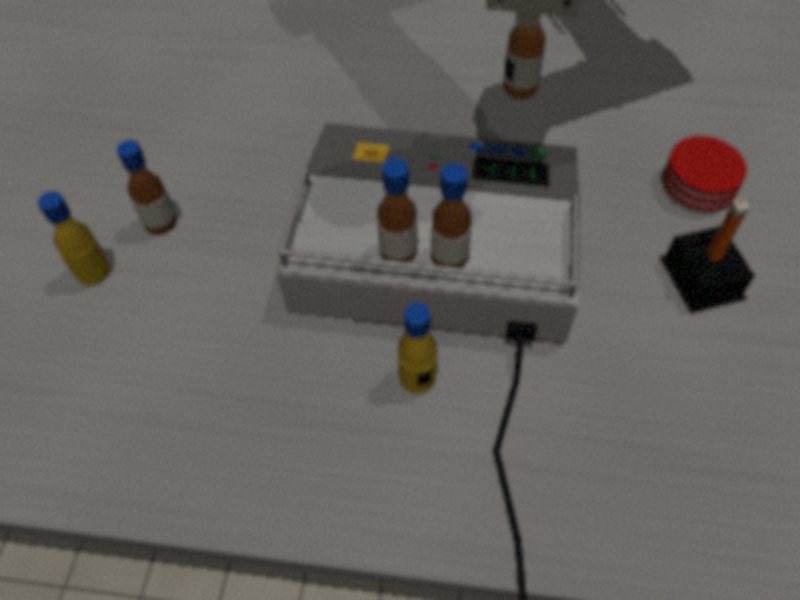

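```bash
python3 -m inch '0.001 -0.01 0 0 0 0 0;0 -0.02 0 0 0 0 0;0 -0.03 0 0 0 0 0;0 -0.03 0 0 0 0 0;0 -0.03 0 0 0 0 0;0 -0.03 0 0 0 0 0;0 -0.022 0 0 0 0 0;0 -0.015 0 0 0 0 0;0 0 0 0 0 0 0;0 0 0 0 0 0 0;0 0 0 0 0 0 0'
python3 - <<'E'
from h import *
P=r.camera_params('wrist');im=r.capture('wrist');cv2.imwrite('pics/w3.png',im[:,:,::-1])
for b in blobs(im,'blue',60):print(b,onz(ray(P,b[0]),.207),onz(ray(P,b[0]),.215))
E
```

```text
time_s: 7.95
tcp_pos: [0.6663, 0.0683, 0.2483]
eef_rot: [179.9, -0.0, -90.1]
contact_force: [-0.4, 0.0, -1.7]
gripper_width: 0.0235
([279.8, 85.1], [260, 64, 40, 43, 1300]) [ 0.66555525 -0.03397314  0.207     ] [ 0.6655429  -0.03327205  0.215     ]
([177.6, 131.6], [162, 119, 32, 26, 642]) [ 0.73088993 -0.00665436  0.207     ] [ 0.7282439 -0.0070545  0.215    ]
([280.6, 170.3], [263, 151, 36, 39, 1095]) [0.66515922 0.01831227 0.207     ] [0.66516283 0.01690571 0.215     ]
([433.1, 160.4], [427, 153, 13, 16, 173]) [0.56480583 0.01195247 0.207     ] [0.56885474 0.01080227 0.215     ]
([429.9, 181.0], [424, 174, 13, 15, 160]) [0.56481229 0.02573103 0.207     ] [0.56886095 0.02402541 0.215     ]
([426.7, 201.0], [421, 194, 13, 15, 151]) [0.56488287 0.03969024 0.207     ] [0.56892868 0.03742192 0.215     ]
([280.7, 280.2], [258, 260, 47, 37, 1416]) [0.66523054 0.10116514 0.207     ] [0.66523128 0.09641872 0.215     ]
```

View pics/w3.png

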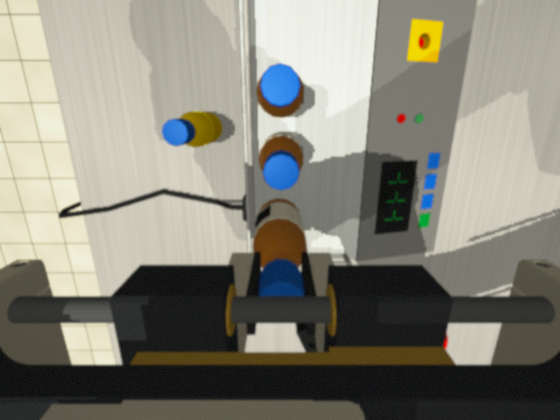

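The row caps at (280,85) and (281,170) are in line with the held bottle, and b is at y≈0.018. I'll lower it now.

```bash
python3 -m inch '-0.002 -0.0 0.01 0 0 0 0;0 0 0.02 0 0 0 0;0 0 0.015 0 0 0 0;0 0 0.01 0 0 0 0;0 0 0.004 0 0 0 0;0 0 0.002 0 0 0 0;0 0 0.001 0 0 0 0;0 0 0 0 0 0 0;0 0 0 0 0 0 0'; python3 -m inch '0 0 0.001 0 0 0 0;0 0 0.001 0 0 0 0;0 0 0 0 0 0 0'
```

```text
time_s: 8.75
tcp_pos: [0.667, 0.0714, 0.1879]
eef_rot: [-179.9, 0.0, -90.0]
contact_force: [-0.1, 0.7, -1.0]
gripper_width: 0.0237
time_s: 9.0
tcp_pos: [0.6666, 0.0713, 0.1851]
eef_rot: [-180.0, 0.0, -90.0]
contact_force: [-0.1, -0.7, -0.3]
gripper_width: 0.0237
```

```bash
python3 -m inch '0 0 0.0007 0 0 0 0;0 0 0.0007 0 0 0 0;0 0 0 0 0 0 0;0 0 0 0 0 0 0';python3 -c "
from plant import r;s=r.get_state();print(s['contact_force'],s['tcp_pos'])"
```

```text
time_s: 9.33
tcp_pos: [0.6668, 0.0713, 0.184]
eef_rot: [-180.0, 0.0, -90.0]
contact_force: [-0.5, -0.7, 0.2]
gripper_width: 0.0233
[-0.5444128  -0.74123216  0.18685993] [0.66675426 0.07128711 0.18398837]
```

```bash
python3 -m inch '0 0 0.0005 0 0 0 0;0 0 0 0 0 0 0;0 0 0 0 0 0 0.35;0 0 0 0 0 0 0.6;0 0 0 0 0 0 0.6;0 0 0 0 0 0 0.6;0 0 0 0 0 0 0.6;0 0 0 0 0 0 0.6;0 0 0 0 0 0 0.6'; python3 -m inch '0 0 -0.02 0 0 0 0.8;0 0 -0.03 0 0 0 0.8;0 0 -0.03 0 0 0 0.8;0 0 0 0 0 0 1;0 0 0 0 0 0 1'
python3 - <<'E'
from h import *
P=r.camera_params('wrist');im=r.capture('wrist');cv2.imwrite('pics/w4.png',im[:,:,::-1])
for b in blobs(im,'blue',300):print(b,onz(ray(P,b[0]),.207),onz(ray(P,b[0]),.215))
cv2.imwrite('pics/s4.png',cv2.resize(r.capture('scene')[100:400,60:460,::-1],(800,600)))
E
```

```text
time_s: 10.08
tcp_pos: [0.6665, 0.0713, 0.1831]
eef_rot: [180.0, -0.0, -90.0]
contact_force: [0.1, 0.4, 0.5]
gripper_width: 0.0522
time_s: 10.5
tcp_pos: [0.6675, 0.0716, 0.2656]
eef_rot: [-179.8, 0.1, -90.0]
contact_force: [-1.1, 0.1, -0.4]
gripper_width: 0.0778
([282.7, 82.2], [265, 63, 37, 40, 1112]) [ 0.66539147 -0.03387328  0.207     ] [ 0.66540564 -0.03312099  0.215     ]
([185.6, 126.6], [172, 115, 29, 25, 560]) [ 0.73249847 -0.00565194  0.207     ] [ 0.73002294 -0.00594667  0.215     ]
([283.2, 161.6], [267, 144, 34, 36, 930]) [0.66494456 0.01845366 0.207     ] [0.6649753  0.01726459 0.215     ]
([280.2, 232.0], [266, 214, 29, 37, 847]) [0.66713979 0.0726048  0.207     ] [0.66708909 0.0694067  0.215     ]
```

View pics/s4.png

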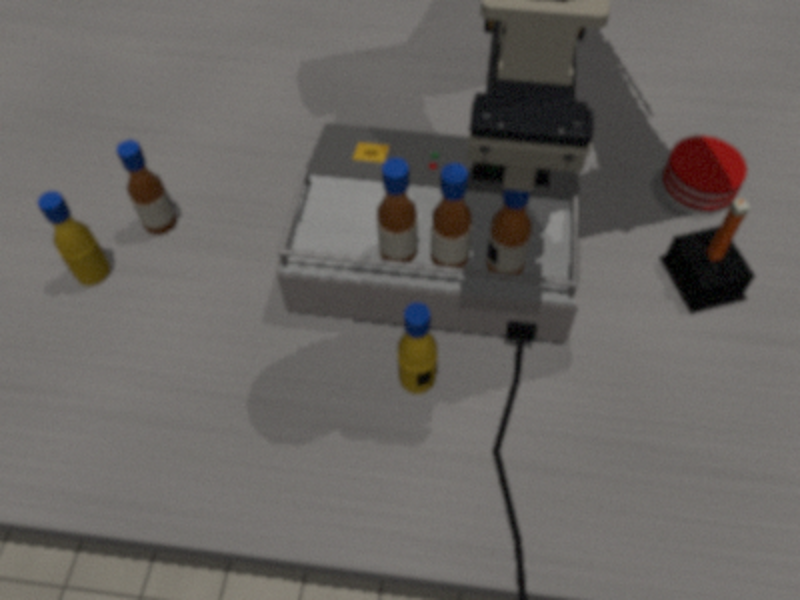

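Bottle 3 stands at (0.667,0.071), in line. Next is bottle D.

```bash
python3 -m inch '0.012 0.002 0 0 0 0 1;0.025 0.004 0 0 0 0 1;0.035 0.006 0 0 0 0 1;0.035 0.006 0 0 0 0 1;0.035 0.006 0 0 0 0 1;0.035 0.006 0 0 0 0 1;0.035 0.006 0 0 0 0 1;0.035 0.006 0 0 0 0 1;0.035 0.006 0 0 0 0 1;0.035 0.006 0 0 0 0 1;0.035 0.006 0 0 0 0 1;0.030 0.006 0 0 0 0 1;0.018 0.003 0 0 0 0 1;0 0 0 0 0 0 1;0 0 0 0 0 0 1'
python3 - <<'E'
from h import *
P=r.camera_params('wrist');im=r.capture('wrist');cv2.imwrite('pics/w5.png',im[:,:,::-1])
for b in blobs(im,'blue',300):print(b,onz(ray(P,b[0]),.122),onz(ray(P,b[0]),.13))
print(r.get_state()['tcp_pos'])
E
```

```text
time_s: 11.85
tcp_pos: [0.5963, -0.33, 0.2616]
eef_rot: [179.9, 0.0, -90.1]
contact_force: [0.1, 0.4, 0.3]
gripper_width: 0.088
([196.2, 155.0], [183, 144, 28, 24, 531]) [ 0.67742025 -0.37785356  0.122     ] [ 0.67520764 -0.37885637  0.13      ]
([274.7, 204.2], [264, 192, 22, 25, 443]) [ 0.60116795 -0.3274712   0.122     ] [ 0.60101171 -0.32983272  0.13      ]
[ 0.59676416 -0.32904899  0.26195784]
```

View pics/w5.png

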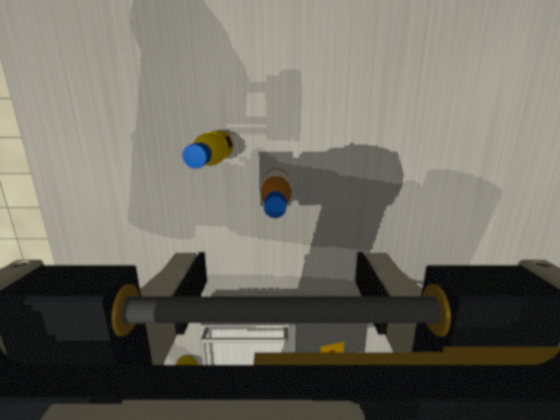

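D's cap is at (275,204), so D is at (0.601,-0.329). The look-alike is clear of the fingers.

```bash
python3 -m inch '0 -0.0045 0.03 0 0 0 1;0 0 0.035 0 0 0 1;0 0 0.035 0 0 0 1;0 0 0.035 0 0 0 1;0 0 0.018 0 0 0 1;0 0 0.01 0 0 0 1;0 0 0 0 0 0 1;0 0 0 0 0 0 0;0 0 0 0 0 0 0;0 0 0 0 0 0 0;0 0 0 0 0 0 0;0 0 0 0 0 0 0;0 0 0 0 0 0 0;0 0 0 0 0 0 0;0 0 0 0 0 0 0;0 0 0 0 0 0 0;0 0 0 0 0 0 0;0 0 0 0 0 0 0;0 0 0 0 0 0 0;0 0 0 0 0 0 0' 25; python3 -m inch '0 0 0 0 0 0 0;0 0 0 0 0 0 0'
```

```text
time_s: 13.57
tcp_pos: [0.602, -0.3287, 0.1001]
eef_rot: [180.0, 0.0, -90.0]
contact_force: [-0.3, -0.4, 0.2]
gripper_width: 0.0232
time_s: 13.73
tcp_pos: [0.602, -0.3287, 0.1001]
eef_rot: [180.0, 0.0, -90.0]
contact_force: [-0.1, 0.9, 0.2]
gripper_width: 0.0235
```

```bash
python3 -m inch '0 0 -0.01 0 0 0 0;0 0 -0.02 0 0 0 0;0 0 -0.03 0 0 0 0;0 0 -0.03 0 0 0 0;0 0 -0.03 0 0 0 0;0 0 -0.02 0 0 0 0;0 0 -0.01 0 0 0 0;0 0 0 0 0 0 0' && python3 -m inch '-0.012 -0.003 0 0 0 0 0;-0.025 -0.007 0 0 0 0 0;-0.03 -0.008 0 0 0 0 0;-0.03 -0.008 0 0 0 0 0;-0.03 -0.008 0 0 0 0 0;-0.03 -0.008 0 0 0 0 0;-0.03 -0.008 0 0 0 0 0;-0.025 -0.007 0 0 0 0 0;-0.02 -0.005 0 0 0 0 0;-0.01 -0.0025 0 0 0 0 0;0 0 0 0 0 0 0;0 0 0 0 0 0 0;0 0 0 0 0 0 0'
python3 - <<'E'
from h import *
r.get_state();im=r.capture('scene');cv2.imwrite('pics/s6.png',cv2.resize(im[100:400,60:460,::-1],(800,600)))
print(r.get_state()['tcp_pos'])
E
```

```text
time_s: 14.4
tcp_pos: [0.603, -0.3291, 0.2535]
eef_rot: [-179.7, -0.1, -90.0]
contact_force: [0.5, -0.4, -0.7]
gripper_width: 0.0233
time_s: 15.48
tcp_pos: [0.666, -0.0871, 0.2491]
eef_rot: [179.9, -0.0, -90.0]
contact_force: [-0.6, 0.2, -0.5]
gripper_width: 0.0231
[ 0.66604404 -0.08743911  0.24942945]
```

View pics/s6.png

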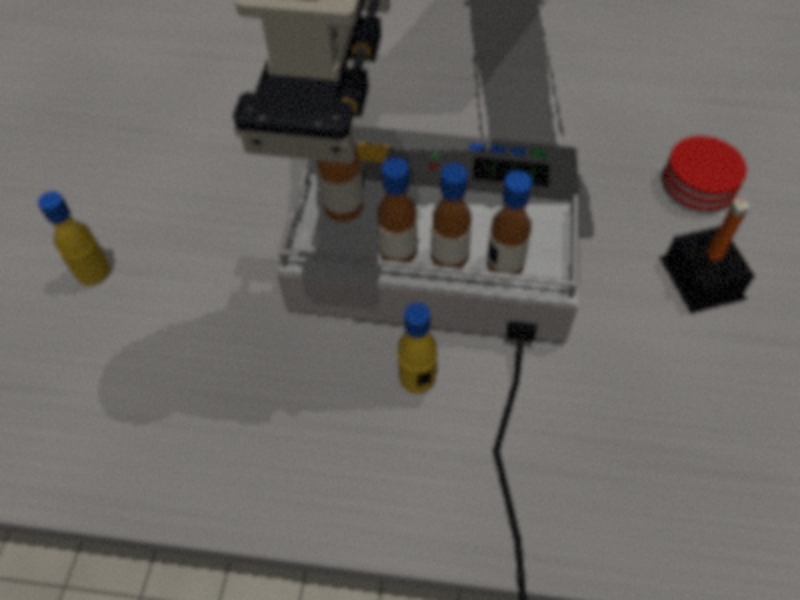

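Held bottle is upright above the -y slot (base near (343,212)), clear of its neighbour. I'll lower it.

```bash
python3 -m inch '0 0 0.01 0 0 0 0;0 0 0.02 0 0 0 0;0 0 0.015 0 0 0 0;0 0 0.01 0 0 0 0;0 0 0.004 0 0 0 0;0 0 0.002 0 0 0 0;0 0 0.001 0 0 0 0;0 0 0.001 0 0 0 0;0 0 0.001 0 0 0 0;0 0 0 0 0 0 0;0 0 0 0 0 0 0;0 0 0 0 0 0 0'
```

```text
time_s: 16.53
tcp_pos: [0.6667, -0.0867, 0.1866]
eef_rot: [-180.0, 0.0, -90.0]
contact_force: [0.2, 0.0, -0.6]
gripper_width: 0.0238
```

```bash
python3 -m inch '0 0 0.0008 0 0 0 0;0 0 0.0006 0 0 0 0;0 0 0.0006 0 0 0 0;0 0 0 0 0 0 0;0 0 0 0 0 0 0;0 0 0 0 0 0 0.35;0 0 0 0 0 0 0.6;0 0 0 0 0 0 0.6;0 0 0 0 0 0 0.6;0 0 0 0 0 0 0.6;0 0 0 0 0 0 0.6;0 0 0 0 0 0 0.6'; python3 -m inch '0 0 -0.02 0 0 0 0.8;0 0 -0.03 0 0 0 0.8;0 0 -0.04 0 0 0 0.8;0 0 -0.03 0 0 0 1;0 0 0 0 0 0 1;0 0 0 0 0 0 1;0 0 0 0 0 0 1'
python3 - <<'E'
from h import *
P=r.camera_params('wrist');im=r.capture('wrist');cv2.imwrite('pics/w7.png',im[:,:,::-1])
for b in blobs(im,'blue',150):print(b,onz(ray(P,b[0]),.207),onz(ray(P,b[0]),.215))
P=r.camera_params('scene');im=r.capture('scene')
for b in blobs(im,'blue',100):print(b,onz(ray(P,b[0]),.202))
cv2.imwrite('pics/s7.png',cv2.resize(im[100:400,60:460,::-1],(800,600)))
E
```

```text
time_s: 17.53
tcp_pos: [0.6665, -0.0867, 0.184]
eef_rot: [180.0, 0.0, -90.0]
contact_force: [0.1, 0.4, -1.2]
gripper_width: 0.0521
time_s: 18.12
tcp_pos: [0.6663, -0.0865, 0.3039]
eef_rot: [180.0, 0.0, -90.0]
contact_force: [0.2, 0.1, -0.6]
gripper_width: 0.0865
([280.4, 216.3], [269, 201, 24, 31, 626]) [ 0.6654881  -0.08539833  0.207     ] [ 0.6654784  -0.08811303  0.215     ]
([208.5, 254.3], [198, 245, 18, 23, 217]) [ 0.73252234 -0.04804335  0.207     ] [ 0.73040105 -0.05193474  0.215     ]
([280.3, 266.4], [268, 250, 25, 33, 660]) [ 0.66562558 -0.03541178  0.207     ] [ 0.66561155 -0.03970106  0.215     ]
([278.6, 345.7], [270, 340, 19, 12, 183]) [0.66748279 0.05673862 0.207     ] [0.66741026 0.0495466  0.215     ]
([6.1, 101.9], [0, 80, 21, 50, 538]) [ 0.4977053  -0.60255578  0.202     ]
([228.9, 184.0], [223, 176, 13, 18, 154]) [ 0.66469148 -0.0859604   0.202     ]
([257.2, 186.8], [250, 178, 15, 19, 203]) [ 0.66463716 -0.03472288  0.202     ]
([286.5, 189.4], [280, 181, 14, 19, 206]) [0.66388962 0.01773072 0.202     ]
([318.3, 193.3], [312, 185, 15, 19, 219]) [0.66556692 0.0742701  0.202     ]
([86.0, 202.7], [80, 196, 14, 15, 138]) [ 0.73849159 -0.32091219  0.202     ]
([268.2, 259.0], [262, 251, 13, 17, 172]) [0.80861015 0.00402296 0.202     ]
```

View pics/s7.png

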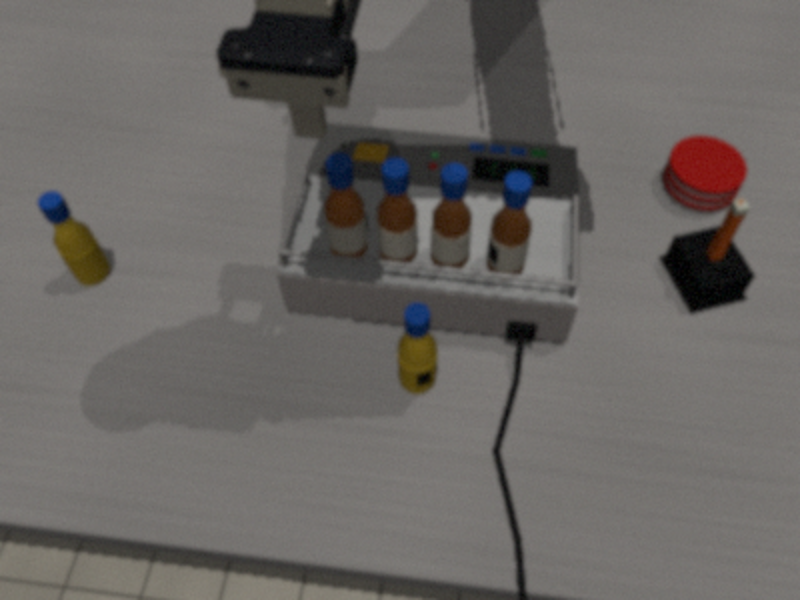

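The row is done: y ≈ -0.086, -0.035, 0.018 and 0.072, all at x ≈ 0.666. Next I'll go above the stylus.

```bash
python3 -m inch '-0.012 0.002 0 0 0 0 1;-0.025 0.004 0 0 0 0 1;-0.035 0.006 0 0 0 0 1;-0.035 0.006 0 0 0 0 1;-0.035 0.006 0 0 0 0 1;-0.035 0.006 0 0 0 0 1;-0.035 0.006 0 0 0 0 1;-0.035 0.006 0 0 0 0 1;-0.035 0.006 0 0 0 0 1;-0.035 0.006 0 0 0 0 1;-0.035 0.006 0 0 0 0 1;-0.02 0.004 0 0 0 0 1;-0.01 0.002 0 0 0 0 1;0 0 0 0 0 0 1;0 0 0 0 0 0 1;0 0 0 0 0 0 1'
python3 - <<'E'
from h import *
P=r.camera_params('wrist');im=r.capture('wrist');cv2.imwrite('pics/w8.png',im[:,:,::-1])
print(r.get_state()['tcp_pos'],r.get_state()['joints'])
for t in('stylus','dock'):
    print(t,[(d['xy'],round(d['p'],2)) for d in r.recognise(t,'wrist')])
for b in blobs(im,'orange',60):print(b,onz(ray(P,b[0]),.09),onz(ray(P,b[0]),.135))
E
```

```text
time_s: 19.55
tcp_pos: [0.6005, 0.2946, 0.3038]
eef_rot: [180.0, -0.0, -90.0]
contact_force: [-0.1, -1.2, -0.3]
gripper_width: 0.087
[0.60067608 0.29430095 0.30403531] [ 4.27682620e+01  1.80047569e+01  6.95175008e+00  4.91178559e-03
 -7.89704922e+01 -4.28213897e+01]
stylus [([281.8, 188.9], 0.8)]
dock [([281.8, 176.6], 0.81)]
([280.5, 183.3], [273, 175, 17, 18, 189]) [0.59961282 0.2913069  0.09      ] [0.5995916  0.28141331 0.135     ]
```

View pics/w8.png

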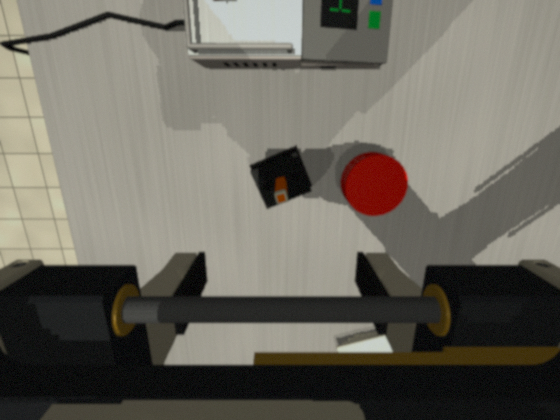

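```bash
python3 - <<'E'
import cv2
a=cv2.imread('pics/w8.png')[140:215,240:320]
cv2.imwrite('pics/w8z.png',cv2.resize(a,(640,600),interpolation=cv2.INTER_CUBIC))
from h import *
P=r.camera_params('wrist')
for uv in((281,198),(282,198)):print(onz(ray(P,uv),.135))
E
```

```text
[0.59948156 0.29808454 0.135     ]
[0.59835636 0.29808648 0.135     ]
```

View pics/w8z.png

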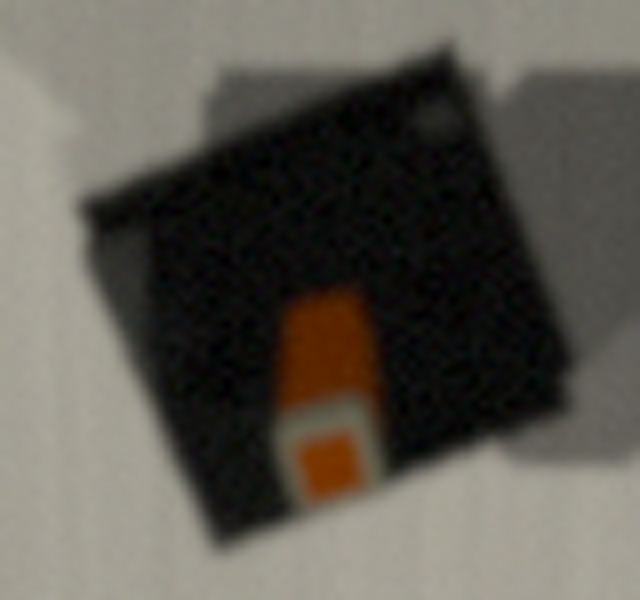

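The stylus top is at pixel (281.5,196.5), and its flats look rotated about 13° against the dock's 22°. I'll look from closer.

```bash
python3 -m inch '0.01 0 0.03 0 0 0 1;0.01 0 0.03 0 0 0 1;0.01 0 0.03 0 0 0 1;0 0 0.02 0 0 0 1;0 0 0 0 0 0 1;0 0 0 0 0 0 1'
python3 - <<'E'
from h import *
P=r.camera_params('wrist');im=r.capture('wrist');cv2.imwrite('pics/w9.png',im[:,:,::-1])
print(r.get_state()['tcp_pos'])
cv2.imwrite('pics/w9z.png',cv2.resize(im[110:260,200:360,::-1],(640,600),interpolation=cv2.INTER_CUBIC))
E
```

```text
time_s: 20.2
tcp_pos: [0.6007, 0.2642, 0.1939]
eef_rot: [179.9, -0.1, -90.1]
contact_force: [-0.2, 0.6, 2.0]
gripper_width: 0.0878
[0.60145438 0.26506542 0.19547759]
```

View pics/w9z.png

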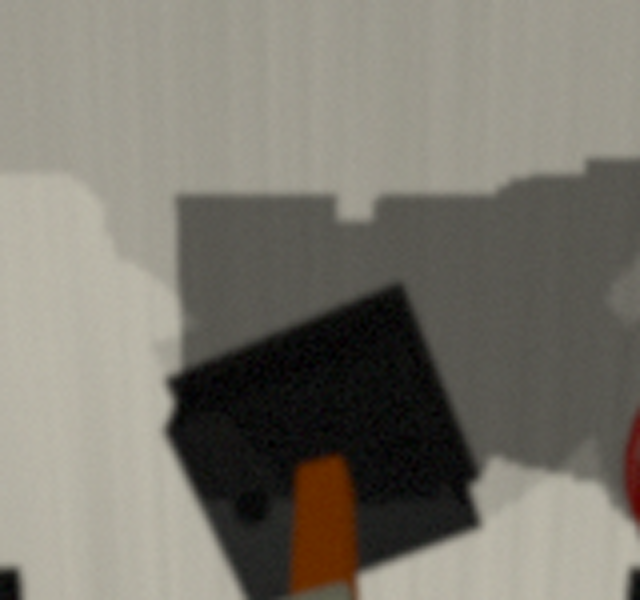

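```bash
python3 -m inch '0.03 0 0 0 0 0 1;0.02 0 0 0 0 0 1;0 0 0 0 0 0 1;0 0 0 0 0 0 1;0 0 0 0 0 0 1'
python3 - <<'E'
from h import *
P=r.camera_params('wrist');im=r.capture('wrist');cv2.imwrite('pics/w10.png',im[:,:,::-1])
print(r.get_state()['tcp_pos'])
cv2.imwrite('pics/w10z.png',cv2.resize(im[150:250,230:330,::-1],(600,600),interpolation=cv2.INTER_CUBIC))
E
```

```text
time_s: 20.67
tcp_pos: [0.6015, 0.216, 0.1961]
eef_rot: [-179.8, 0.1, -90.0]
contact_force: [0.1, 1.4, -0.0]
gripper_width: 0.0877
[0.60124273 0.21615828 0.19556127]
```

View pics/w10z.png

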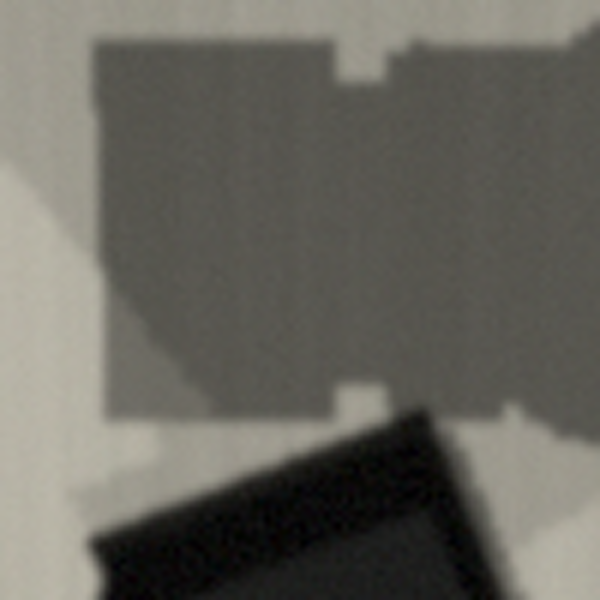

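```bash
python3 -m inch '-0.025 0 0 0 0 0 1;-0.035 0 0 0 0 0 1;-0.035 0 0 0 0 0 1;-0.02 0 0 0 0 0 1;0 0 0 0 0 0 1;0 0 0 0 0 0 1;0 0 0 0 0 0 1'
python3 - <<'E'
from h import *
P=r.camera_params('wrist');im=r.capture('wrist');cv2.imwrite('pics/w11.png',im[:,:,::-1])
print(r.get_state()['tcp_pos'])
cv2.imwrite('pics/w11z.png',cv2.resize(im[150:250,230:330,::-1],(600,600),interpolation=cv2.INTER_CUBIC))
np.savez('w11.npz',**P)
E
```

```text
time_s: 21.3
tcp_pos: [0.6003, 0.3306, 0.194]
eef_rot: [180.0, -0.0, -89.9]
contact_force: [-0.6, -0.0, 0.3]
gripper_width: 0.0875
[0.60046255 0.33010996 0.19426153]
```

View pics/w11z.png

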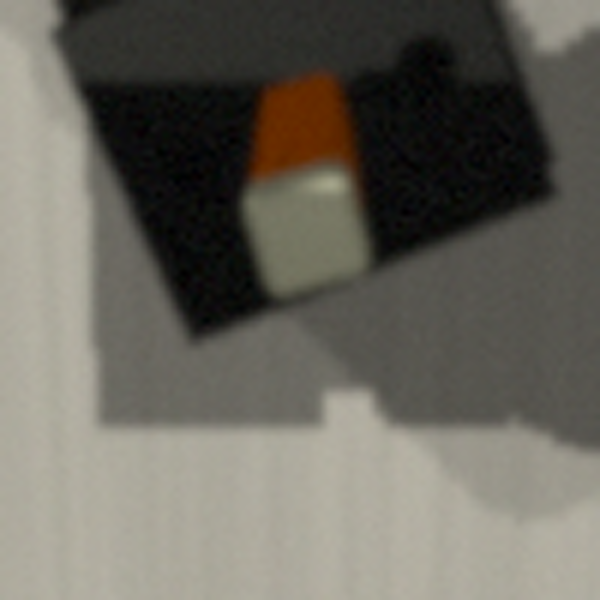

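```bash
python3 - <<'E'
from h import *
im=cv2.imread('pics/w11.png');P=dict(np.load('w11.npz'))
for z,nm in((.135,'t'),(.045,'d')):
    s=20000/3 if nm=='t' else 3000 # px per m
    x0,y0=.599,.297;N=300
    w=[(x0+dx,y0+dy,z) for dx,dy in((-.02,-.02),(.02,-.02),(.02,.02),(-.02,.02))]
    src=np.float32([proj(P,q) for q in w]);
    dst=np.float32([((q[0]-x0)*s+N,(q[1]-y0)*s+N) for q in w])
    H=cv2.getPerspectiveTransform(src,dst);o=cv2.warpPerspective(im,H,(600,600),flags=cv2.INTER_CUBIC)
    cv2.imwrite(f'pics/rect_{nm}.png',o)
E
```

```text
(no output)
```

View pics/rect_t.png

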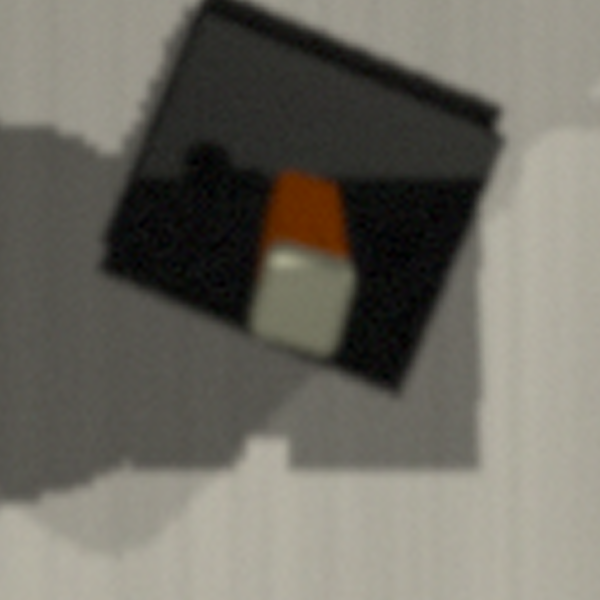

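View pics/rect_d.png

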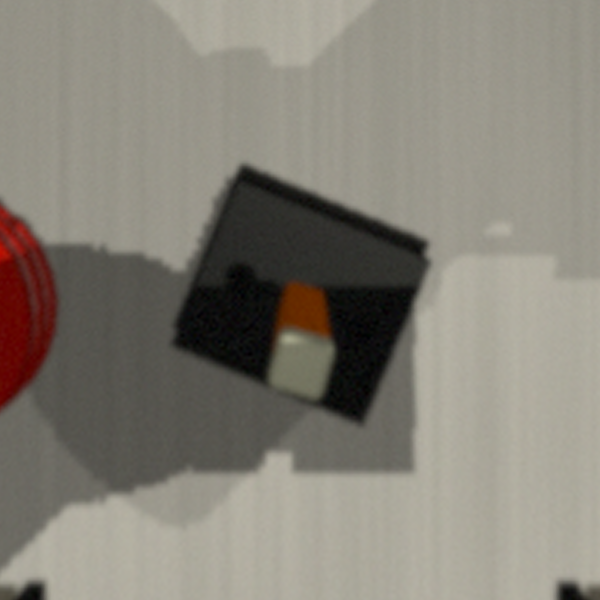

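Rectified at z=0.135, the stylus top is centred near (303,300), so it is at (0.5995,0.2965) with its flats turned about 15°. I'll align and descend.

```bash
python3 -m inch '0.0165 0.001 0 0 0 0 1;0.0165 0 0 0 0 0 1;0 0 0 0 0 -0.0873 1;0 0 0 0 0 -0.0873 1;0 0 0 0 0 -0.0873 1;0 0 0 0 0 0 1;0 0 0 0 0 0 1;0 0 0 0 0 0 1'
python3 - <<'E'
from h import *
print(r.get_state()['tcp_pos'])
im=r.capture('scene');cv2.imwrite('pics/s12.png',cv2.resize(im[150:300,350:550,::-1],(800,600)))
im=r.capture('wrist');cv2.imwrite('pics/w12.png',im[:,:,::-1])
E
```

```text
time_s: 22.02
tcp_pos: [0.5997, 0.2963, 0.1945]
eef_rot: [-180.0, 0.0, -75.2]
contact_force: [0.2, -0.1, 0.4]
gripper_width: 0.0877
[0.5996803  0.2962938  0.19447455]
```

View pics/w12.png

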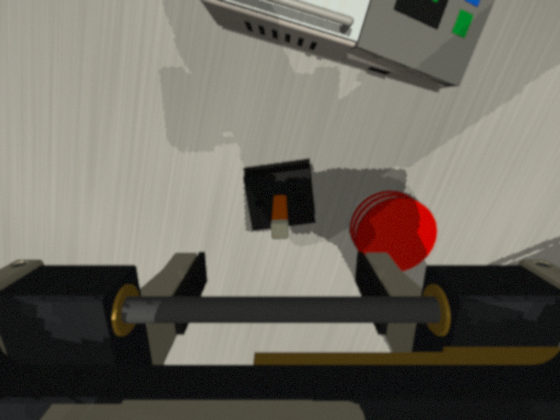

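The stylus is square to the jaws and centred at (280,228).

```bash
python3 -m inch '0 0 0.02 0 0 0 1;0 0 0.03 0 0 0 1;0 0 0.03 0 0 0 1;0 0 0.02 0 0 0 1;0 0 0.009 0 0 0 1;0 0 0 0 0 0 1;0 0 0 0 0 0 0;0 0 0 0 0 0 0;0 0 0 0 0 0 0;0 0 0 0 0 0 0;0 0 0 0 0 0 0;0 0 0 0 0 0 0;0 0 0 0 0 0 0;0 0 0 0 0 0 0;0 0 0 0 0 0 0;0 0 0 0 0 0 0;0 0 0 0 0 0 0;0 0 0 0 0 0 0;0 0 0 0 0 0 0;0 0 0 0 0 0 0' 40; python3 -m inch '0 0 0 0 0 0 0;0 0 0 0 0 0 0;0 0 0 0 0 0 0;0 0 0 0 0 0 0'
```

```text
time_s: 23.78
tcp_pos: [0.5995, 0.2973, 0.0851]
eef_rot: [180.0, 0.0, -75.0]
contact_force: [0.2, -0.3, -0.2]
gripper_width: 0.0129
time_s: 24.12
tcp_pos: [0.5995, 0.2973, 0.0851]
eef_rot: [180.0, -0.0, -75.0]
contact_force: [-0.4, -0.0, -1.1]
gripper_width: 0.0131
```

Gripped at 13.1 mm. I'll lift straight up, turn square again and carry it to above the panel with the tilt.

```bash
python3 -m inch '0 0 -0.01 0 0 0 0;0 0 -0.02 0 0 0 0;0 0 -0.03 0 0 0 0;0 0 -0.03 0 0 0 0;0 0 -0.02 0 0 0 0;0 0 -0.01 0 0 0 0;0 0 0 0 0 0 0;0 0 0 0 0 0 0;0 0 0 0 0 0 0;0 0 0 0 0 0.0873 0;0 0 0 0 0 0.0873 0;0 0 0 0 0 0.0873 0;0 0 0 0 0 0 0;0 0 0 0 0 0 0' && python3 -m inch '0.015 0.005 0 0 0 0 0;0.03 0.009 0 0 0 0 0;0.035 0.01 0 0 0 0 0;0.035 0.01 0 0 0 0 0;0.035 0.01 0 0 0 0 0;0.035 0.01 0 0 0 0 0;0.035 0.01 0 0 0 0 0;0.035 0.01 0 0 0 0 0;0.035 0.01 0 0 0 0 0;0.035 0.01 0 0 0 0 0;0.03 0.009 0 0 0 0 0;0.018 0.006 0 0 0 0 0;0.01 0.0034 0 0 0 0 0;0 0 0 0.0873 0 0 0;0 0 0 0.0873 0 0 0;0 0 0 0.0873 0 0 0;0 0 0 0 0 0 0;0 0 0 0 0 0 0;0 0 0 0 0 0 0'
python3 - <<'E'
from h import *
from scipy.spatial.transform import Rotation as Ro
s=r.get_state();R=Ro.from_euler('xyz',s['eef_rot'],degrees=True).as_matrix();t=s['tcp_pos']+R[:,2]*.076
print(s['tcp_pos'],s['eef_rot'],'z',R[:,2],'tip',t)
P=r.camera_params('wrist');im=r.capture('wrist');cv2.imwrite('pics/w13.png',im[:,:,::-1]);print('tip px',proj(P,t),'ap',proj(P,(.5224,-.086,.071)))
print([ (b,onz(ray(P,b[0]),.071)) for b in blobs(im,'yellow',200)])
for n in('scene','side'):
    P=r.camera_params(n);im=r.capture(n);print(n,proj(P,t),proj(P,(.5224,-.086,.071)))
    u=proj(P,t).astype(int);cv2.imwrite(f'pics/{n}13.png',cv2.resize(im[u[1]-75:u[1]+75,u[0]-100:u[0]+100,::-1],(800,600),interpolation=cv2.INTER_CUBIC));print('crop0',u-[100,75])
E
```

```text
time_s: 25.28
tcp_pos: [0.599, 0.2969, 0.2036]
eef_rot: [179.9, -0.1, -89.9]
contact_force: [1.5, 0.2, -0.5]
gripper_width: 0.0131
time_s: 26.87
tcp_pos: [0.4876, -0.0853, 0.2057]
eef_rot: [-165.0, -0.0, -89.9]
contact_force: [0.1, -0.1, -0.0]
gripper_width: 0.0129
[ 0.48758723 -0.08534252  0.20565455] [-1.64991447e+02 -2.03055227e-02 -8.98823890e+01] z [ 2.58963382e-01  1.89265251e-04 -9.65887121e-01] tip [ 0.50726844 -0.08532813  0.13224713]
tip px [279.19608684 223.01507953] ap [280.71517868 201.3586972 ]
[(([281.2, 200.3], [264, 183, 36, 35, 1129]), array([ 0.52188786, -0.087165  ,  0.071     ])), (([102.0, 249.3], [86, 229, 32, 43, 621]), array([ 0.76480156, -0.00247775,  0.071     ]))]
scene [245.6739869  151.13054776] [245.58614603 175.25489322]
crop0 [145  76]
side [313.56252136 178.44362634] [306.24432053 197.73144914]
crop0 [213 103]
```

View pics/w13.png

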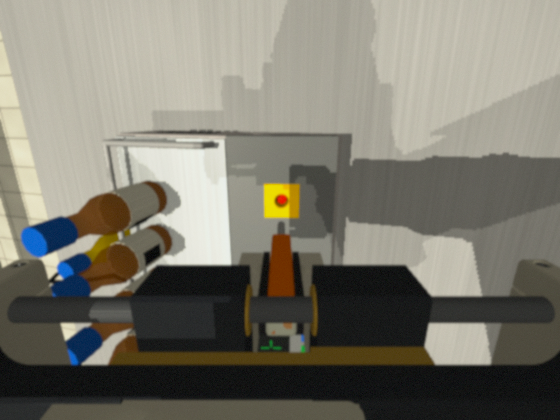

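View pics/scene13.png

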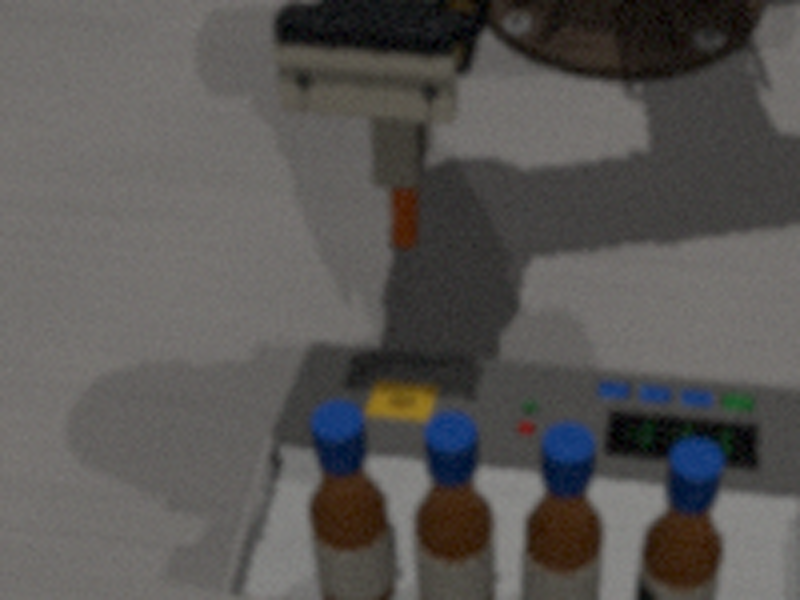

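View pics/side13.png

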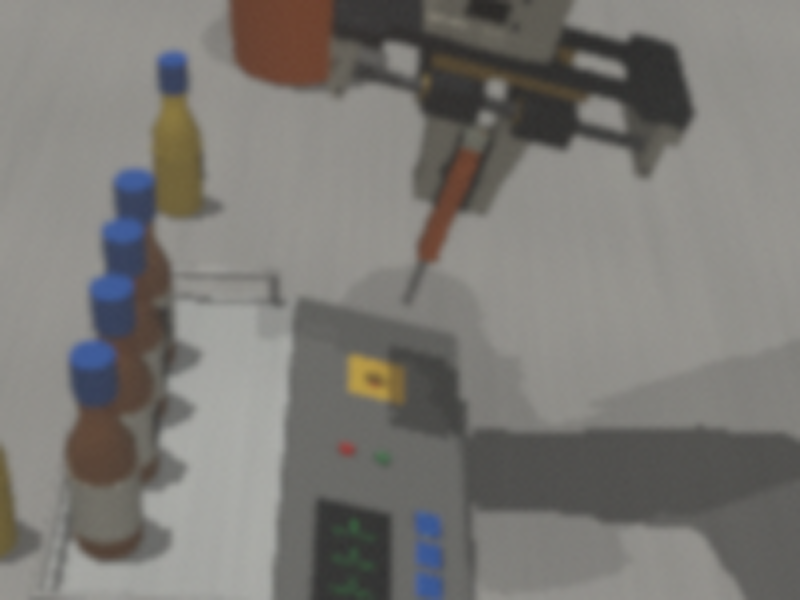

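The tip shows at about (281,224) and the hole at (281,201) in the wrist view. The side view matches the predicted tip within about 1 px. I'll advance to 10 mm above the hole.

```bash
python3 -m inch '0.0012 0.0015 0.01 0 0 0 0;0 0 0.018 0 0 0 0;0 0 0.015 0 0 0 0;0 0 0.01 0 0 0 0;0 0 0 0 0 0 0;0 0 0 0 0 0 0;0 0 0 0 0 0 0'
python3 - <<'E'
from h import *
from scipy.spatial.transform import Rotation as Ro
s=r.get_state();R=Ro.from_euler('xyz',s['eef_rot'],degrees=True).as_matrix();t=s['tcp_pos']+R[:,2]*.076
print(s['tcp_pos'],'tip',t)
d=t-np.array([.522,-.0865,.071]);n=np.array([-.2588,0,.9659]);print('above',d@n,'off',d-(d@n)*n)
P=r.camera_params('wrist');im=r.capture('wrist');print('tip px',proj(P,t),'ap',proj(P,(.522,-.0865,.071)))
cv2.imwrite('pics/w14.png',cv2.resize(im[150:270,200:360,::-1],(800,600),interpolation=cv2.INTER_CUBIC))
P=r.camera_params('side');im=r.capture('side');u=np.array([306,192]);print(proj(P,t),proj(P,(.522,-.0865,.071)))
cv2.imwrite('pics/side14.png',cv2.resize(im[u[1]-30:u[1]+30,u[0]-40:u[0]+40,::-1],(800,600),interpolation=cv2.INTER_CUBIC));print('crop0',u-[40,30])
E
```

```text
time_s: 27.6
tcp_pos: [0.5, -0.0869, 0.154]
eef_rot: [-165.0, -0.0, -90.0]
contact_force: [1.1, 0.4, -0.6]
gripper_width: 0.0128
[ 0.50003129 -0.08685459  0.15401846] tip [ 0.51970851 -0.08686708  0.08060997]
above 0.009875308920132608 off [ 2.64238648e-04 -3.67078281e-04  7.14100961e-05]
tip px [279.19195754 223.02350066] ap [279.56990519 219.49260037]
[307.48357736 194.56516406] [306.4068899  197.60814014]
crop0 [266 162]
```

View pics/w14.png

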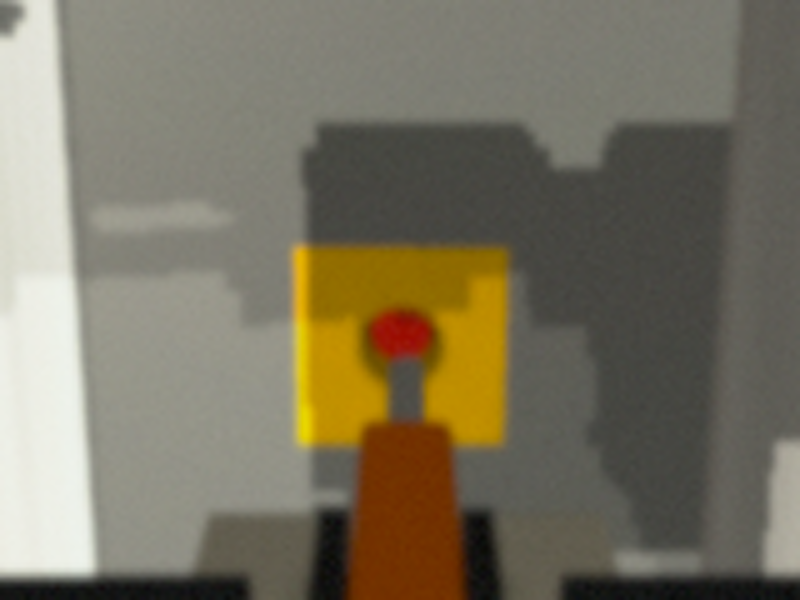

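View pics/side14.png

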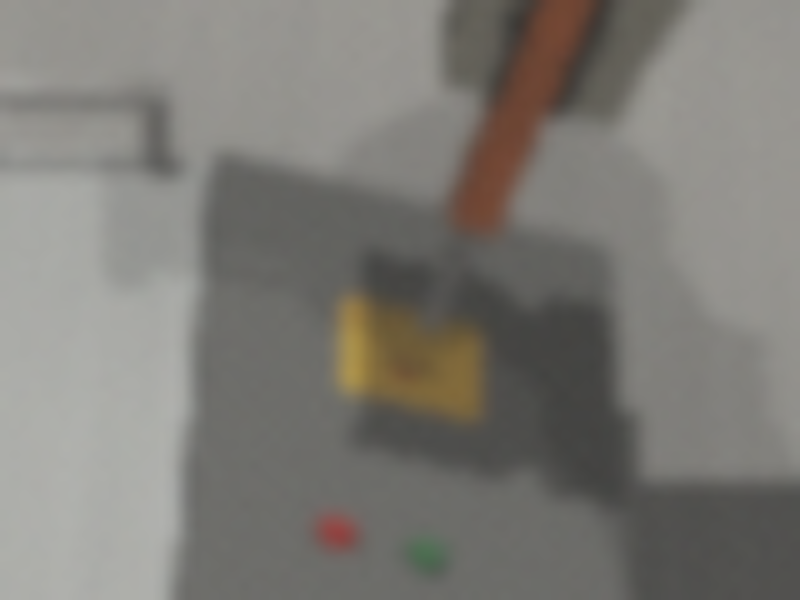

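The pin sits about 1 mm toward -x of the hole axis, so I'll correct that and insert gently.

```bash
python3 -m inch '0 -0.0012 0.003 0 0 0 0;0 0 0.005 0 0 0 0;0 0 0.005 0 0 0 0;0 0 0.003 0 0 0 0;0 0 0 0 0 0 0;0 0 0 0 0 0 0;0 0 0 0 0 0 0'; python3 -m inch '0 0 0.001 0 0 0 0;0 0 0.001 0 0 0 0;0 0 0 0 0 0 0;0 0 0 0 0 0 0'
python3 - <<'E'
from h import *
P=r.camera_params('wrist');im=r.capture('wrist')
cv2.imwrite('pics/w15.png',cv2.resize(im[150:270,200:360,::-1],(800,600),interpolation=cv2.INTER_CUBIC))
E
```

```text
time_s: 28.28
tcp_pos: [0.5048, -0.0869, 0.1384]
eef_rot: [-165.0, -0.0, -90.0]
contact_force: [-0.3, 0.0, 0.5]
gripper_width: 0.0125
time_s: 28.62
tcp_pos: [0.5053, -0.0869, 0.1366]
eef_rot: [-165.0, 0.0, -90.0]
contact_force: [0.5, -0.3, 0.3]
gripper_width: 0.0125
```

View pics/w15.png

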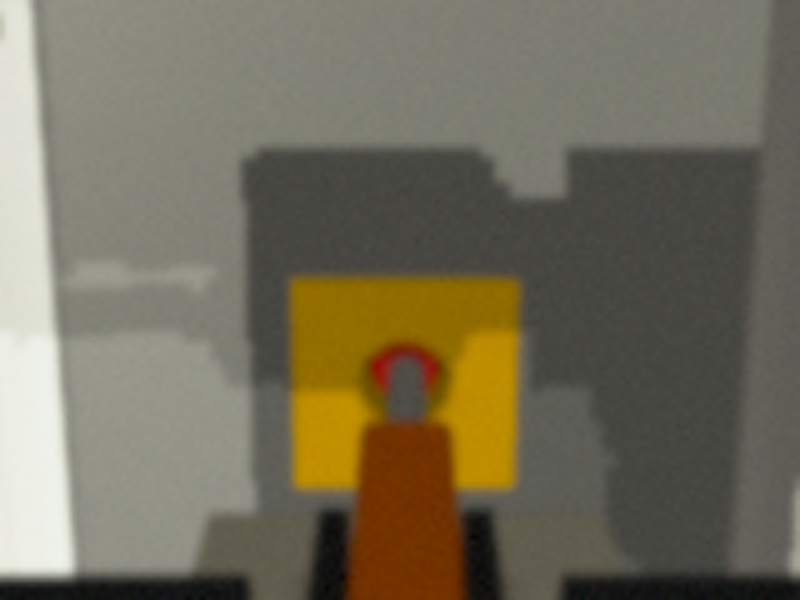

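The pin is in the hole and over the red button (pin (407,365), hole centre (406,383)). Now I'll press.

```bash
for i in 1; do python3 -m inch '0 0 0.001 0 0 0 0;0 0 0.001 0 0 0 0;0 0 0 0 0 0 0;0 0 0 0 0 0 0;0 0 0 0 0 0 0'; python3 -m inch '0 0 0.001 0 0 0 0;0 0 0 0 0 0 0;0 0 0 0 0 0 0;0 0 0 0 0 0 0';  python3 -m inch '0 0 0.001 0 0 0 0;0 0 0 0 0 0 0;0 0 0 0 0 0 0;0 0 0 0 0 0 0'; done
```

```text
time_s: 29.08
tcp_pos: [0.5059, -0.0869, 0.1347]
eef_rot: [-165.0, 0.0, -90.0]
contact_force: [-0.2, 0.5, 2.7]
gripper_width: 0.0129
time_s: 29.42
tcp_pos: [0.5061, -0.0869, 0.1337]
eef_rot: [-165.0, 0.0, -90.0]
contact_force: [-0.9, 0.0, 3.5]
gripper_width: 0.0127
time_s: 29.75
tcp_pos: [0.5064, -0.0869, 0.1327]
eef_rot: [-165.0, -0.0, -90.0]
contact_force: [-1.6, 0.6, 4.5]
gripper_width: 0.0128
```

```bash
python3 -m inch '0 0 0.0007 0 0 0 0;0 0 0 0 0 0 0;0 0 0 0 0 0 0;0 0 0 0 0 0 0' 50; python3 -m inch '0 0 0.0005 0 0 0 0;0 0 0 0 0 0 0;0 0 0 0 0 0 0;0 0 0 0 0 0 0'
```

```text
time_s: 30.08
tcp_pos: [0.5065, -0.0869, 0.1324]
eef_rot: [-165.0, -0.0, -90.0]
contact_force: [-4.0, 0.9, 9.8]
gripper_width: 0.013
time_s: 30.42
tcp_pos: [0.5067, -0.087, 0.1323]
eef_rot: [-165.0, -0.0, -90.0]
contact_force: [-8.0, 1.5, 14.4]
gripper_width: 0.013
```

Hard stop reached, so the button is fully down. I'll ease off slightly and do the final checks.

```bash
python3 -m inch '0 0 -0.0003 0 0 0 0;0 0 0 0 0 0 0;0 0 0 0 0 0 0;0 0 0 0 0 0 0;0 0 0 0 0 0 0;0 0 0 0 0 0 0'; python3 -m inch '0 0 0 0 0 0 0;0 0 0 0 0 0 0;0 0 0 0 0 0 0;0 0 0 0 0 0 0;0 0 0 0 0 0 0;0 0 0 0 0 0 0'
python3 - <<'E'
from h import *
P=r.camera_params('scene');im=r.capture('scene')
for b in blobs(im,'blue',90):print(b,onz(ray(P,b[0]),.202))
cv2.imwrite('pics/s16.png',cv2.resize(im[100:400,60:460,::-1],(800,600)))
im=r.capture('side');cv2.imwrite('pics/d16.png',cv2.resize(im[100:400,60:460,::-1],(800,600)))
E
```

```text
time_s: 30.92
tcp_pos: [0.5066, -0.0869, 0.1324]
eef_rot: [-165.0, -0.0, -90.0]
contact_force: [-6.1, 0.9, 11.5]
gripper_width: 0.0128
time_s: 31.42
tcp_pos: [0.5066, -0.087, 0.1324]
eef_rot: [-165.0, -0.0, -90.0]
contact_force: [-5.5, 0.0, 10.4]
gripper_width: 0.0131
([6.0, 101.5], [0, 80, 20, 50, 517]) [ 0.49645226 -0.60349298  0.202     ]
([229.2, 183.9], [223, 175, 13, 19, 196]) [ 0.66438793 -0.0854734   0.202     ]
([257.3, 186.8], [251, 178, 13, 19, 189]) [ 0.66461397 -0.03454614  0.202     ]
([286.6, 189.7], [281, 182, 13, 18, 188]) [0.66456085 0.01797808 0.202     ]
([318.4, 193.2], [312, 185, 15, 19, 205]) [0.66531431 0.07443306 0.202     ]
([85.6, 202.6], [79, 196, 13, 15, 130]) [ 0.73837072 -0.32168003  0.202     ]
([268.1, 258.7], [262, 251, 13, 17, 173]) [0.80809952 0.00379896 0.202     ]
```

View pics/s16.png

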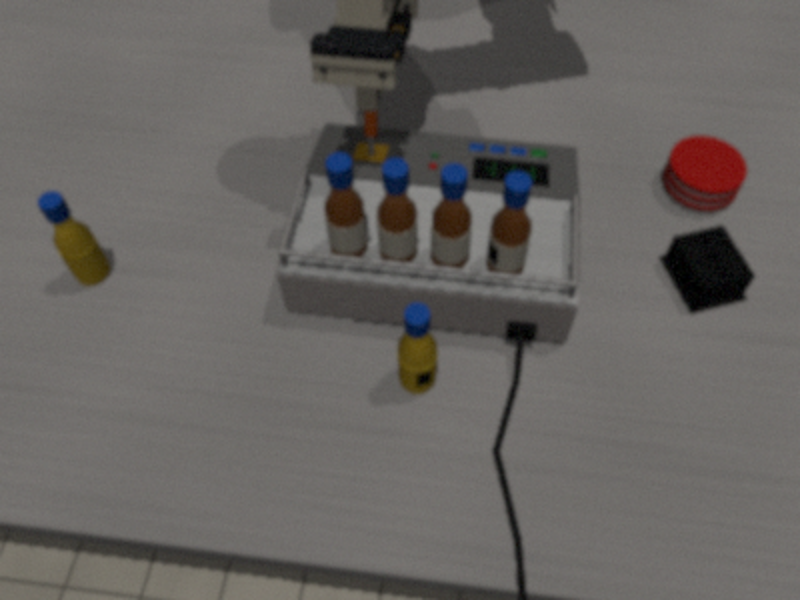

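View pics/d16.png

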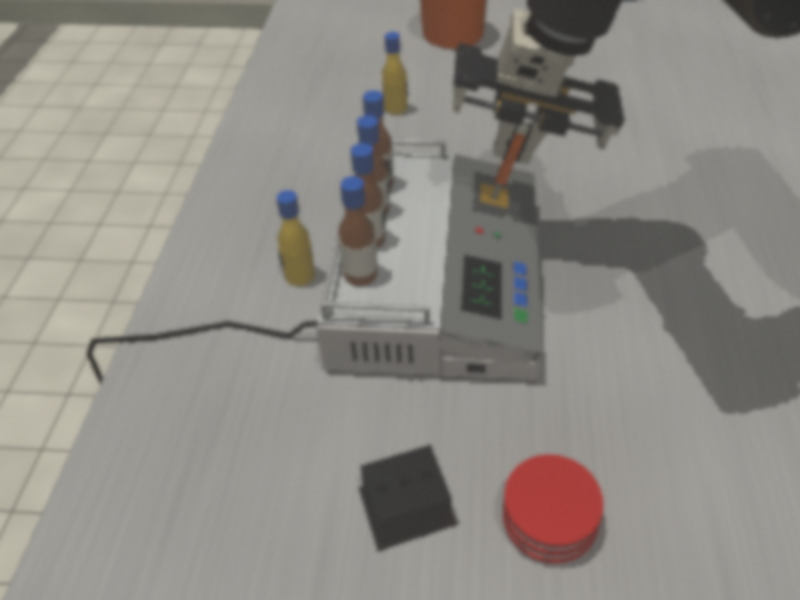

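All four bottles are upright in the row, the dishes haven't moved, and the push is steady at about 12 N. I'm handing the job in.

```bash
python3 -c "
from plant import r
print(r.close_job());s=r.get_state();print(s['time_s'],s['contact_force'],s['gripper_width'])"
```

```text
the job is handed in; nothing more can be done
None
the job is handed in; nothing more can be done
```

I finished the job and handed it in at about 31.5 s of the 69 s allowed; the hand-in gives no verdict. Both bench bottles now stand on the plate in one row with the two already there. The stylus is still gripped and holding the reset button down.

**Bottles:** one went on each side of the existing pair. The last camera check showed all four caps at x ≈ 0.664–0.665 m and y ≈ -0.085, -0.035, 0.018 and 0.074 m. That is about 51 to 56 mm between neighbours. All four look upright, the original pair moved less than about 1 mm as far as I can measure, and the dishes and both yellow look-alikes are untouched.

**Stylus and button:** the pin went through the hole without touching the rim that I could see. The push rose from about 2.7 N to 4.8 N along the spring, then climbed sharply at the hard stop. I eased off to a steady 12 N or so, gripping at 50 N with the jaws at 13 mm on the barrel. I had no direct reading of the button's travel, so "fully down" rests on that force rise.

**Disagreements:**
- **Bottle spacing:** the scene camera put the +y bottle at y = 0.074 m, while the wrist camera and the arm's own position gave about 0.071 m. Both are well inside the 66 mm limit.
- **Sideways force:** the sideways push at the end was about 5.5 N, against roughly 3 N expected from the 15° tilt. The pin may be leaning lightly on something.

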